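# Prise open a fuel-filler flap with the trim scraper and hold it

### The job

The fuel-filler flap in this red car-wing cut-out has just been polished, so neither gripper nor arm may touch the flap: pick up the orange plastic trim scraper by its narrow end, slide its broad blade through the finger recess under the flap's free edge (opposite the hinge) and lift the sprung flap open to about 50 degrees. Finish while still holding the scraper, with the flap resting still on its blade at that angle, so that a colleague can clean the filler neck; leave the marker, the blue applicator and the spare cap where they lie.

Things in the scene. Friction and masses are not known exactly. Their poses are not given: they have to be found in the camera images.
- filler_flap (a joint): Opening angle of the flap, rad: 0 = shut (level), 0.87 = 50 degrees; its free edge swings up and back; stop at 1.4. A weak spring and its weight (about 150 g) close it from any angle: lifting near the free edge takes 1 to 3 N. The flap is a red plate with rounded corners, 142 mm from free edge to hinge, 150 mm wide, 6 mm thick, flat underneath, set flush in the red skin.
- flap_edge (a point): Middle of the flap's free edge, level with its flat underside; moves with the flap. x points across the underside to the hinge, y along the hinge pin, z out of the painted face. Shut, it lies 84 mm above the table. In front of it a finger recess 35 mm long, 115 mm wide, opens to the near side; its floor falls from 62 mm high under the flap's edge to 53 mm at the near end.
- flap_hinge (a point): Centre of the hinge pin, fixed, 84 mm above the table and in the plane of the flap's underside; x axis level, from the free edge to the hinge (within 20 degrees of straight ahead), y along the pin, z up. The flap turns about this pin; shut, its free edge lies at x = -144 mm, z = 0 in this frame.
- filler_pocket: Fixed red wing cut-out, about 216 x 230 mm, top 90 mm above the table, on wooden battens and a black mat, with the hollow black filler pocket and grey cap under the flap (pocket flange 68 mm high, from 14 mm inside the flap's free edge). Origin on the table under its centre, 70 mm inward of the free edge; x level from free edge to hinge.
- scraper_grip (a point): Middle of the scraper's narrow end, half-way up its 8.5 mm thickness, 19 mm from the tail. -y of this point's frame points to the blade, z is the flat's normal. Loose orange plastic trim scraper, 98 mm long, 30 g, lying flat on the table: a straight taper to grip, 20 mm wide at the tail, about 22 mm here, 41 mm at the blade. The blade starts out pointing roughly away from the robot.
- scraper_blade (a point): Middle of the scraper's blade edge, half-way up its thickness; same axes as scraper_grip, 75.5 mm from it towards -y. The blade is 41 mm wide and 8.5 mm thick; its edge is cut slightly askew (2.5 mm ahead of this point at one corner, 2.5 mm behind at the other).
- marker: Felt marker, 128 x 16 x 16 mm, black and red, lying along its y axis; origin under its middle. Bystander.
- applicator: Blue round foam applicator, 79 mm across, 18 mm high; origin under its centre. Bystander.
- spare_cap: Blue screw cap lying upside down, 45 mm across, 18 mm high; origin under its centre. Bystander.

How it is judged:
On the way, in this order (a step that is already met when the one before it is completed fails the run):
1. the scraper is gripped and lifted clear of the table (height (world z) of scraper_grip above 0.03 m and contact force between the fingers and scraper above 1 N), for 0.2 s.
2. the scraper's blade is under the flap's free edge (x of scraper_blade in the frame of flap_edge between 0.006 and 0.08 m and y of scraper_blade in the frame of flap_edge between -0.045 and 0.045 m and z of scraper_blade in the frame of flap_edge between -0.03 and 0 m), for 0.1 s.
At the end, for the whole second after the job is handed in: Through the last second the flap stands still at 40 to 60 degrees (0.70 to 1.05 rad), resting (over 0.3 N) on the scraper's blade, whose edge is at least 6 mm in under it, and the gripper alone holds the scraper, more than 80 mm above the table, not leaning on the wing (all of step 2 and value of joint filler_flap between 0.7 and 1.05 rad and velocity of joint filler_flap between -0.05 and 0.05 rad/s and contact force between scraper and filler_flap above 0.3 N and contact force between the fingers and scraper above 1 N and contact force between scraper and filler_pocket below 0.5 N and height (world z) of scraper_grip above 0.08 m and linear speed of scraper below 0.03 m/s); the arm keeps its last pose, push and grip.
It fails at once if the gripper or arm touches the polished flap (contact force between any of the fingers, the arm and filler_flap above 0.5 N).
It fails at once if the marker, applicator or spare cap is moved more than 25 mm (distance of any of marker, applicator, spare_cap from where it was at the start of the episode above 0.025 m).
It also fails if it takes over 45 s, if anything falls off the work surface, if the arm or the gripper's body presses on something with over 40 N, if the wrist force passes 120 N, or if a joint passes its speed limit or range.

### The arm

A 6-joint arm with a two-finger parallel gripper is mounted at the origin on a cart in front of the work surface, level with it; the furniture and walls round the work are solid. World frame = base frame: x ahead of the robot, y to its left, z up, the work surface at z = 0. Lengths are in m, angles in rad, forces in N, time in s.
With the tool pointing down it reaches from about 0.425 to 0.925 m from the base axis. Payload 12.5 kg.
Tool frame: the origin (TCP) lies midway between the tips of the shut fingers; the grasp point (between the pads) lies 19 mm behind it; z points along the fingers, y is the line along which they close (so a half turn about z gives the same grasp; the last joint's range is limited). The gripper opens to 85 mm and grips with 20 to 120 N. Pads are 22 mm wide; open, the fingers measure 114 mm over their backs; the gripper's body (76 mm by 85 mm) begins 54 mm behind the grasp point. The pads swing forward as they close: fully open they stand 13 mm farther back than shut.
Start: joints at [-1.265, 0.491, 1.559, -0, 1.092, -0.106], TCP at [0.25, -0.573, 0.231] pointing down, gripper open.
Joint ranges: [-3.1, 3.1], [-0.84, 2.19], [0.05, 2.79], [-1.13, 4.28], [0.06, 2.93], [-2.69, 2.69]. Speed limits (rad/s): [2.22, 2.22, 2.79, 3.14, 3.14, 3.14].

### API

Orientations are given as [roll, pitch, yaw] about the fixed x, y, z axes, in that order (R = Rz(yaw) Ry(pitch) Rx(roll)).
In Python, from bench import manip gives the robot as it stands. The module is installed in compiled form; this text tells all that it offers.
- The arm moves only by the tool send_rows, never from a script. Its argument "steps" is a list of rows, each a list of 7 numbers: the shift along the tool's x, y, z in cm, then the turn, a rotation vector about the tool's x, y, z in degrees, then the opening, from -1 (shut) to 1 (fully open), so that 0 is half open. In form: [[dx, dy, dz, wx, wy, wz, grip], ...]. A call has 1 to 5 rows; each row shifts and turns the commanded pose from where the row before left it, along the tool's axes as they then stand; what a row does not reach is not made up. A row lasts 1/12 s, in which the tool goes at most 41.7 mm and 7.16 degrees, less where a joint would pass 70% of its speed; a pose out of reach is approached as far as the arm can. A call is refused whole if a number of a shift passes 4.17 or a number of a turn 7.16, either way. A call with a gripper value outside its range is refused whole. The fingers move at their own pace and stop on an object; the grip force is fixed at half the most. Time passes only in rows, so rows that do not move let the fingers close. It gives the time, the measured TCP pose, the force, the opening and the grip force at its end, in the units of the state.
- manip.state(): the state, without advancing time (a new reading comes with each control period).
- manip.camera(name): name is "side" or "top" or "wrist"; returns the picture (384x512x3 uint8, red, green, blue); there is no depth.
- manip.calibration(name): a dict with "vertical_fov" (degrees; the focal length in pixels is half the picture's height over the tangent of half this angle, whatever the lens; pixels are square), "cx", "cy" (the principal point, pixels), "pose" (4x4, takes a point from camera to world coordinates); the wrist camera has in their place "hand_eye" (4x4, takes a point from camera to tool coordinates, whose origin is the TCP and whose axes are the flange's). Camera axes: x right, y down, z forward; pixel columns grow to the right and rows downward; lengths in m; the calibration is good to about 2 mm. A picture is of the moment at which its call begins: read the wrist's pose just before it. calibration takes no time and is no camera call.
- manip.hand_in(): hands the job in; it is judged then, once.
Trained networks look in the newest picture that a camera, given by its name, has taken for a name from the list of things; names that differ only in an ending like _2 or _b are one class to them, and where a whole thing is asked for, a point or a joint stands for the part that bears it (a point fixed in the world has none). Each returns a list of dicts, best first, with "conf" (0 to 1); they miss things now and then, are a little off and sometimes report something else, mostly with a low value. They report only what shows in the picture. A call takes as long as a camera call.
- manip.boxes_of(label, camera): "extent" ([left, top, right, bottom] in pixels, round what is visible of it).
- manip.spot_point(label, camera): "centre" ([row, column] in pixels: a listed point, or the origin of a listed thing).
The state is a dict: "time": time; "qpos": joint angles; "qvel": joint speeds; "joint_efforts": joint torques, N m; "tool_pos": TCP position; "tool_rot": TCP orientation; "ft_force": force on the tool from outside, world axes, zero at the start; "torque": the same for the moment, N m; "opening": finger opening in m; "gripper_force": force on a finger pad.
Only numpy, scipy, OpenCV 4.12 (cv2) and the standard library are available. Lean on these libraries where they do the work, as an engineer would, in place of code of your own. Each camera call takes 0.05 s, during which the arm holds its last target. There are 200 camera calls.

## Working session

There is one attempt and no reset: what is moved stays moved. The work goes in short steps, Python scripts to look and compute and a tool call to move; the robot and the scene stay as the last step left them, time stands still between calls to the robot, and variables do not carry over. Pictures are saved under pics/ and viewed, at most 10 in all, crops included, and the job is handed in when it is done.

Besides the shell and the picture viewer there is one more tool, called after "Call:" in YAML: its name, and indented under it one key for each argument. send_rows: Moves the arm, as the interface text tells. Its arguments: {"type":"object","properties":{"steps":{"type":"array","items":{"type":"array","items":{"type":"number"}}}},"required":["steps"]}

```bash
mkdir -p pics; cat > h.py <<'E'
import numpy as np, cv2
from bench import manip
from scipy.spatial.transform import Rotation as R
def pose(s=None):
    s=s or manip.state(); T=np.eye(4); T[:3,:3]=R.from_euler('xyz',s['tool_rot']).as_matrix(); T[:3,3]=s['tool_pos']; return T
def cam(n):
    c=manip.calibration(n); T=np.array(c['pose']) if 'pose' in c else pose()@np.array(c['hand_eye'])
    return c,T
def ray(n,px,T=None):
    c,T0=cam(n); T=T0 if T is None else T
    f=192/np.tan(np.radians(c['vertical_fov'])/2)
    d=T[:3,:3]@np.array([(px[1]-c['cx'])/f,(px[0]-c['cy'])/f,1]); return T[:3,3],d/np.linalg.norm(d)
def plane(n,px,z,T=None):
    o,d=ray(n,px,T); return o+d*(z-o[2])/d[2]
def tri(rs):
    A=sum(np.eye(3)-np.outer(d,d) for o,d in rs); b=sum((np.eye(3)-np.outer(d,d))@o for o,d in rs)
    p=np.linalg.solve(A,b); return p,[np.linalg.norm(np.cross(p-o,d)) for o,d in rs]
def snap(n,fn):
    im=manip.camera(n); cv2.imwrite('pics/'+fn,im[:,:,::-1]); return im
def proj(n,p,T=None):
    c,T0=cam(n); T=T0 if T is None else T
    f=192/np.tan(np.radians(c['vertical_fov'])/2); q=T[:3,:3].T@(np.array(p)-T[:3,3]); return [c['cy']+f*q[1]/q[2],c['cx']+f*q[0]/q[2]]
E
python3 - <<'E'
from h import *
np.set_printoptions(precision=4,suppress=True)
a=snap('top','a.png');b=snap('side','b.png');cv2.imwrite('pics/ab.png',cv2.resize(np.hstack([a,b]),(800,300))[:,:,::-1])
for l in ['scraper_grip','scraper_blade','flap_edge','flap_hinge','marker','applicator','spare_cap','filler_pocket']:
    rs=[]
    for n in ['top','side']:
        r=manip.spot_point(l,n)
        print(l,n,[(np.round(x['centre'],1),round(x['conf'],2)) for x in r[:2]], plane(n,r[0]['centre'],0.084 if 'flap' in l else 0.004) if r else '')
        if r: rs.append(ray(n,r[0]['centre']))
    if len(rs)==2: print('   tri',*tri(rs))
for n in ['top','side']: print(cam(n))
print(manip.calibration('wrist'),manip.state())
E
```

```text
scraper_grip top [(array([238.5, 165.1]), 0.52)] [0.4747 0.1976 0.004 ]
scraper_grip side [] 
scraper_blade top [(array([228.9, 140.6]), 0.56)] [0.5034 0.2689 0.004 ]
scraper_blade side [] 
flap_edge top [] 
flap_edge side [(array([180.2, 258.3]), 0.95)] [ 0.554  -0.0421  0.084 ]
flap_hinge top [(array([152.7, 268.5]), 0.76)] [ 0.7055 -0.1017  0.084 ]
flap_hinge side [(array([177.5, 306.6]), 0.56)] [ 0.7162 -0.0768  0.084 ]
   tri [ 0.7036 -0.1012  0.0942] [np.float64(0.0007069405990973373), np.float64(0.0007069405990970866)]
marker top [(array([217.5, 368.7]), 0.64)] [ 0.5274 -0.398   0.004 ]
marker side [(array([258.6, 287.9]), 0.59)] [ 0.5054 -0.4147  0.004 ]
   tri [ 0.5207 -0.3988 -0.0067] [np.float64(0.007909111906237599), np.float64(0.007909111906237436)]
applicator top [(array([174.6, 373.6]), 0.67)] [ 0.6556 -0.4207  0.004 ]
applicator side [(array([250.4, 339.3]), 0.75), (array([178.6, 308.5]), 0.55)] [ 0.6527 -0.4251  0.004 ]
   tri [ 0.6556 -0.4213  0.0015] [np.float64(0.0005509024264881213), np.float64(0.0005509024264881044)]
spare_cap top [(array([194.8, 125.7]), 0.76)]
[... 1280 characters left out ...]
y': 191.72700891800716, 'hand_eye': array([[-0.0009, -0.9635, -0.2677,  0.0668],
       [ 1.    , -0.0009, -0.0002, -0.0008],
       [-0.0001, -0.2677,  0.9635, -0.1432],
       [ 0.    ,  0.    ,  0.    ,  1.    ]])} {'time': 0.9, 'qpos': array([-1.2646,  0.4909,  1.5589, -0.    ,  1.0917, -0.1056]), 'qvel': array([ 0.0002,  0.0007,  0.0013,  0.0015, -0.0006, -0.0006]), 'joint_efforts': array([ -0.0018, -61.8273, -26.1847,  -0.0001,   0.0003,  -0.    ]), 'tool_pos': array([ 0.2502, -0.5728,  0.2313]), 'tool_rot': array([3.1415, 0.    , 0.4118]), 'ft_force': array([-0.2975,  0.4797,  0.6294]), 'torque': array([-0.0219,  0.0171,  0.0333]), 'gripper_force': 0.0, 'opening': 0.08518488300176391}
```

View pics/ab.png

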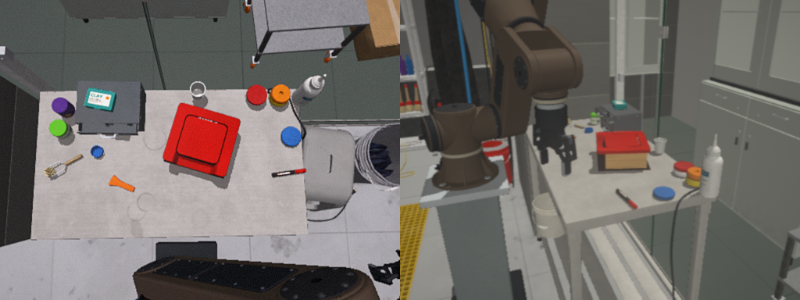

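Call:
send_rows:
  steps:
    - [2.8,-2.2,0,0,0,0,1]
    - [2.8,-2.2,0,0,0,0,1]
    - [2.8,-2.2,0,0,0,0,1]
    - [2.8,-2.2,0,0,0,0,1]
    - [2.8,-2.2,0,0,0,0,1]

```text
time: 1.32
tool_pos: [0.3349, -0.4144, 0.2314]
tool_rot: [3.141, -0.0, 0.411]
ft_force: [0.9, -0.2, 0.3]
opening: 0.0855
gripper_force: 0.0
```

Call:
send_rows:
  steps:
    - [2.8,-2.2,0,0,0,0,1]
    - [2.8,-2.2,0,0,0,0,1]
    - [2.8,-2.2,0,0,0,0,1]
    - [2.8,-2.2,0,0,0,0,1]
    - [2.8,-2.2,0,0,0,0,1]

```text
time: 1.73
tool_pos: [0.4193, -0.2575, 0.2315]
tool_rot: [3.141, -0.0, 0.412]
ft_force: [0.1, -0.4, -0.1]
opening: 0.0856
gripper_force: 0.0
```

Call:
send_rows:
  steps:
    - [2.8,-2.2,0,0,0,0,1]
    - [2.8,-2.2,0,0,0,0,1]
    - [2.8,-2.2,0,0,0,0,1]
    - [2.8,-2.2,0,0,0,0,1]
    - [0,0,0,0,0,0,1]

```text
time: 2.15
tool_pos: [0.488, -0.1294, 0.2315]
tool_rot: [-3.142, -0.001, 0.416]
ft_force: [0.1, -0.0, -0.3]
opening: 0.0852
gripper_force: 0.0
```

```bash
python3 - <<'E'
from h import *
np.set_printoptions(precision=4,suppress=True)
T=cam('wrist')[1]; snap('wrist','w1.png')
for l in ['flap_edge','flap_hinge','filler_pocket']:
    r=manip.spot_point(l,'wrist'); 
    print(l,[(np.round(x['centre'],1),round(x['conf'],2),plane('wrist',x['centre'],.087 if 'flap' in l else 0.,T)) for x in r[:2]])
print(manip.boxes_of('filler_flap','wrist')); print(manip.state()['time'])
np.save('T1.npy',T)
E
```

```text
flap_edge [(array([ 52.7, 202.8]), 0.67, array([ 0.5678, -0.0514,  0.087 ]))]
flap_hinge []
filler_pocket []
[{'extent': [137.9, 1.6, 368.7, 108.4], 'conf': 0.9}, {'extent': [411.4, 207.6, 512.0, 245.7], 'conf': 0.4}]
2.4
```

View pics/w1.png

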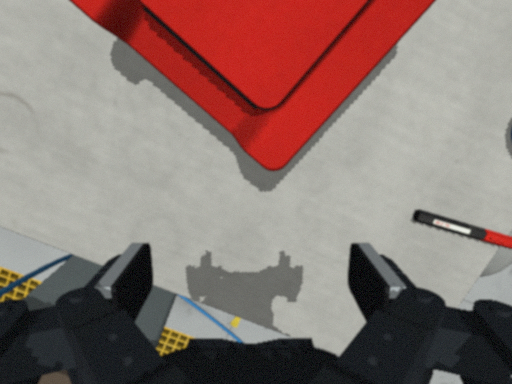

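```bash
cat >> h.py <<'E'
from scipy.linalg import logm,expm
def row(Tt,N,T0=None):
    M=expm(logm(np.linalg.inv(pose() if T0 is None else T0)@Tt).real/N)
    return np.round(np.r_[M[:3,3]*100,R.from_matrix(M[:3,:3]).as_rotvec(degrees=True)],2)
def tgt(p,yaw,tilt=0):  # tool down, x along yaw; tilt>0: body leans back, nose up (deg)
    T=np.eye(4); T[:3,3]=p; T[:3,:3]=(R.from_euler('z',yaw)*R.from_euler('x',np.pi)*R.from_euler('y',tilt,degrees=True)).as_matrix(); return T
E
python3 - <<'E'
from h import *
np.set_printoptions(precision=4,suppress=True)
T=np.load('T1.npy')
P=[plane('wrist',p,.09,T) for p in [(8,145),(90,240),(108,268),(90,300),(10,368)]]
print(np.array(P)); d=P[1]-P[0]; print(np.degrees(np.arctan2(-d[0],d[1]))) ; d=P[4]-P[3]; print(np.degrees(np.arctan2(d[1],d[0])))
print(tgt([0,0,0],0,15)[:3,0])
print(row(tgt([.475,.198,.15],np.radians(68)),10))
E
```

```text
[[ 0.5796  0.0013  0.09  ]
 [ 0.5533 -0.0907  0.09  ]
 [ 0.5495 -0.1179  0.09  ]
 [ 0.5734 -0.1362  0.09  ]
 [ 0.6484 -0.1585  0.09  ]]
164.05504660276654
-16.564044328625638
[0.9659 0.     0.2588]
[ 2.27 -2.55  0.81  0.    0.   -4.45]
```

Call:
send_rows:
  steps:
    - [2.27,-2.55,0.81,0,0,-4.45,1]
    - [2.27,-2.55,0.81,0,0,-4.45,1]
    - [2.27,-2.55,0.81,0,0,-4.45,1]
    - [2.27,-2.55,0.81,0,0,-4.45,1]
    - [2.27,-2.55,0.81,0,0,-4.45,1]

```text
time: 2.82
tool_pos: [0.5135, 0.034, 0.1904]
tool_rot: [3.141, -0.0, 0.801]
ft_force: [0.1, -0.2, -0.5]
opening: 0.0853
gripper_force: 0.0
```

Call:
send_rows:
  steps:
    - [2.27,-2.55,0.81,0,0,-4.45,1]
    - [2.27,-2.55,0.81,0,0,-4.45,1]
    - [2.27,-2.55,0.81,0,0,-4.45,1]
    - [2.27,-2.55,0.81,0,0,-4.45,1]
    - [2.27,-2.55,0.81,0,0,-4.45,1]

```text
time: 3.23
tool_pos: [0.475, 0.1995, 0.1499]
tool_rot: [3.141, -0.0, 1.19]
ft_force: [0.7, -0.1, 1.1]
opening: 0.0854
gripper_force: 0.0
```

Call:
send_rows:
  steps:
    - [0,0,0,0,0,0,1]
    - [0,0,0,0,0,0,1]

```text
time: 3.4
tool_pos: [0.4745, 0.1993, 0.15]
tool_rot: [-3.141, 0.001, 1.189]
ft_force: [-0.4, -0.2, 0.0]
opening: 0.0852
gripper_force: 0.0
```

```bash
python3 - <<'E'
from h import *
np.set_printoptions(precision=4,suppress=True)
T=cam('wrist')[1]; im=snap('wrist','w2.png'); s=manip.state(); print(s['tool_pos'],s['tool_rot'])
P={}
for l in ['scraper_grip','scraper_blade']:
    r=manip.spot_point(l,'wrist')
    for x in r[:2]: print(l,x['centre'],x['conf'],plane('wrist',x['centre'],.004,T))
hsv=cv2.cvtColor(im,cv2.COLOR_RGB2HSV); m=cv2.inRange(hsv,(7,150,120),(20,255,255))
c=max(cv2.findContours(m,0,2)[0],key=cv2.contourArea)
b=cv2.boxPoints(cv2.minAreaRect(c)); print(cv2.contourArea(c),b)
w=np.array([plane('wrist',(p[0][1],p[0][0]),.006,T)[:2] for p in c],np.float32)
mu=w.mean(0); u=np.linalg.svd(w-mu)[2][0]; print('axis deg',np.degrees(np.arctan2(u[1],u[0])))
t=(w-mu)@u; n=np.array([-u[1],u[0]]); v=(w-mu)@n
for lo in np.arange(t.min(),t.max(),.01):
    k=(t>=lo)&(t<lo+.01); print(round(lo+.005,3), v[k].min(),v[k].max(), mu+u*(lo+.005)+n*(v[k].min()+v[k].max())/2)
np.save('T2.npy',T)
E
```

```text
[0.4751 0.1985 0.1503] [3.1414 0.0002 1.1875]
scraper_grip [182.6, 247.7] 0.64 [0.4698 0.1967 0.004 ]
scraper_blade [95.4, 248.7] 0.72 [0.499  0.2667 0.004 ]
2773.5 [[216.8701 197.879 ]
 [228.3367  90.8575]
 [273.5675  95.7037]
 [262.1009 202.7251]]
axis deg -116.01555
-0.033 -0.021396857 0.016755782 [0.4993 0.2634]
-0.023 -0.01927471 0.015508998 [0.4953 0.2542]
-0.013 -0.016076349 0.012268478 [0.4909 0.2453]
-0.003 -0.012959882 0.009539791 [0.4867 0.2362]
0.007 0.008047985 0.008850791 [0.4914 0.2227]
0.017 0.008214781 0.009027401 [0.4872 0.2137]Traceback (most recent call last):
  File "<stdin>", line 15, in <module>
    return umr_minimum(a, axis, None, out, keepdims, initial, where)
ValueError: zero-size array to reduction operation minimum which has no identity
```

View pics/w2.png

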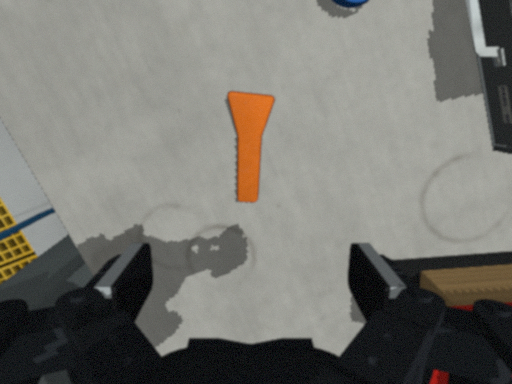

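```bash
python3 - <<'E'
from h import *
print(row(tgt([.470,.197,.001],np.radians(67.2)),5))
a,b=ray('wrist',(182.6,247.7),np.load('T2.npy')),ray('top',(238.5,165.1)); print(tri([a,b]))
E
```

```text
[-0.06 -0.1   2.99  0.01 -0.    0.15]Traceback (most recent call last):
  File "<stdin>", line 3, in <module>
    fid = stack.enter_context(open(os.fspath(file), "rb"))
                              ~~~~^^^^^^^^^^^^^^^^^^^^^^^
FileNotFoundError: [Errno 2] No such file or directory: 'T2.npy'
```

Call:
send_rows:
  steps:
    - [-0.06,-0.1,3.6,0,0,0.15,1]
    - [-0.06,-0.1,3.6,0,0,0.15,1]
    - [-0.06,-0.1,3.6,0,0,0.15,1]
    - [-0.06,-0.1,2.6,0,0,0.15,1]
    - [-0.06,-0.1,1.5,0,0,0.15,1]

```text
time: 3.97
tool_pos: [0.4689, 0.1965, -0.0012]
tool_rot: [-3.14, 0.002, 1.172]
ft_force: [-0.3, -0.2, 0.2]
opening: 0.0854
gripper_force: 0.0
```

Call:
send_rows:
  steps:
    - [0,0,0,0,0,0,-1]
    - [0,0,0,0,0,0,-1]
    - [0,0,0,0,0,0,-1]
    - [0,0,0,0,0,0,-1]
    - [0,0,0,0,0,0,-1]

```text
time: 4.38
tool_pos: [0.4699, 0.1982, 0.0025]
tool_rot: [3.14, -0.001, 1.175]
ft_force: [0.1, -0.6, 0.9]
opening: 0.0255
gripper_force: 0.9
```

Call:
send_rows:
  steps:
    - [0,0,0,0,0,0,-1]
    - [0,0,0,0,0,0,-1]
    - [0,0,0,0,0,0,-1]
    - [0,0,0,0,0,0,-1]
    - [0,0,0,0,0,0,-1]

```text
time: 4.8
tool_pos: [0.4697, 0.1984, 0.0028]
tool_rot: [3.14, -0.001, 1.175]
ft_force: [-1.1, -2.0, 12.0]
opening: 0.0205
gripper_force: 58.0
```

Call:
send_rows:
  steps:
    - [0,0,-1.5,0,0,0,-1]
    - [0,0,-3,0,0,0,-1]
    - [0,0,-4,0,0,0,-1]
    - [0,0,-4,0,0,0,-1]
    - [0,0,-3.5,0,0,0,-1]

```text
time: 5.22
tool_pos: [0.4689, 0.1983, 0.1644]
tool_rot: [3.14, -0.001, 1.176]
ft_force: [-0.1, 0.5, -0.4]
opening: 0.0201
gripper_force: 57.4
```

Call:
send_rows:
  steps:
    - [0,0,0,0,0,0,-1]
    - [0,0,0,0,0,0,-1]
    - [0,0,0,0,0,0,-1]

```text
time: 5.47
tool_pos: [0.4687, 0.1982, 0.1614]
tool_rot: [3.141, -0.0, 1.175]
ft_force: [-0.1, 0.5, -0.2]
opening: 0.0203
gripper_force: 57.3
```

```bash
python3 - <<'E'
from h import *
np.set_printoptions(precision=4,suppress=True)
T=pose(); Tc=cam('wrist')[1]; im=snap('wrist','w3.png'); s=manip.state(); print(s['tool_pos'],s['tool_rot'],s['gripper_force'])
for l in ['scraper_grip','scraper_blade']:
    r=manip.spot_point(l,'wrist')
    for x in r[:2]: print(l,x['centre'],x['conf'])
o,d=ray('wrist',(0,0),np.array(manip.calibration('wrist')['hand_eye']))
print('pred blade px (tool [.0755,0,-.003])',proj('wrist',[.0755,0,-.003],np.array(manip.calibration('wrist')['hand_eye'])))
cv2.imwrite('pics/w3c.png',im[60:384,120:400,::-1])
E
```

```text
[0.4685 0.1982 0.1607] [-3.1408  0.0008  1.1755] 57.345352869288035
scraper_grip [250.9, 249.8] 0.83
scraper_blade [81.9, 255.4] 0.64
pred blade px (tool [.0755,0,-.003]) [np.float64(80.26331229724944), np.float64(252.72705823705073)]
```

View pics/w3c.png

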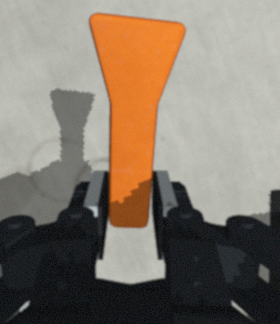

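```bash
cat >> h.py <<'E'
PSI=np.radians(-16.2); e=np.array([np.cos(PSI),np.sin(PSI),0]); E0=np.array([.5635,-.0545,.084]); b=np.array([.0755,.001,-.002])
def bt(s,z,tilt,lat=0):  # TCP pose for blade s inside the edge (horizontal), height z
    u=np.array([-e[1],e[0],0]); T=tgt([0,0,0],PSI,tilt); T[:3,3]=E0*[1,1,0]+e*s+u*lat+[0,0,z]-T[:3,:3]@b; return T
def hinge(T,s=None):  # blade in hinge frame
    B=T[:3,:3]@b+T[:3,3]; return B,(B-E0)@e,(B-E0)@np.array([-e[1],e[0],0]),B[2]
E
python3 - <<'E'
from h import *
np.set_printoptions(precision=4,suppress=True)
Tt=bt(-.022,.145,12); print(Tt[:3,3],np.linalg.norm(Tt[:2,3]))
r=row(Tt,15);print(r)
E
```

```text
[ 0.4721 -0.0269  0.1273] 0.4729005314758477
[-0.78  1.44  0.18 -0.58  0.66  5.55]
```

Call:
send_rows:
  steps:
    - [-0.78,1.44,0.18,-0.58,0.66,5.55,-1]
    - [-0.78,1.44,0.18,-0.58,0.66,5.55,-1]
    - [-0.78,1.44,0.18,-0.58,0.66,5.55,-1]
    - [-0.78,1.44,0.18,-0.58,0.66,5.55,-1]
    - [-0.78,1.44,0.18,-0.58,0.66,5.55,-1]

```text
time: 6.03
tool_pos: [0.5073, 0.1259, 0.1512]
tool_rot: [3.107, -0.066, 0.687]
ft_force: [0.2, -0.6, -1.2]
opening: 0.0204
gripper_force: 57.4
```

Call:
send_rows:
  steps:
    - [-0.78,1.44,0.18,-0.58,0.66,5.55,-1]
    - [-0.78,1.44,0.18,-0.58,0.66,5.55,-1]
    - [-0.78,1.44,0.18,-0.58,0.66,5.55,-1]
    - [-0.78,1.44,0.18,-0.58,0.66,5.55,-1]
    - [-0.78,1.44,0.18,-0.58,0.66,5.55,-1]

```text
time: 6.45
tool_pos: [0.5079, 0.0447, 0.1412]
tool_rot: [3.108, -0.142, 0.202]
ft_force: [-0.0, 0.2, -0.5]
opening: 0.0206
gripper_force: 57.4
```

Call:
send_rows:
  steps:
    - [-0.78,1.44,0.18,-0.58,0.66,5.55,-1]
    - [-0.78,1.44,0.18,-0.58,0.66,5.55,-1]
    - [-0.78,1.44,0.18,-0.58,0.66,5.55,-1]
    - [-0.78,1.44,0.18,-0.58,0.66,5.55,-1]
    - [-0.78,1.44,0.18,-0.58,0.66,5.55,-1]

```text
time: 6.87
tool_pos: [0.4716, -0.0271, 0.1274]
tool_rot: [-3.139, -0.209, -0.289]
ft_force: [0.7, -0.5, -0.1]
opening: 0.0203
gripper_force: 57.4
```

Call:
send_rows:
  steps:
    - [0,0,0,0,0,0,-1]
    - [0,0,0,0,0,0,-1]
    - [0,0,0,0,0,0,-1]

```text
time: 7.12
tool_pos: [0.4727, -0.0262, 0.1283]
tool_rot: [-3.14, -0.21, -0.281]
ft_force: [-0.6, -0.4, -1.1]
opening: 0.0203
gripper_force: 57.4
```

```bash
python3 - <<'E'
from h import *
np.set_printoptions(precision=4,suppress=True)
Tc=cam('wrist')[1]; im=snap('wrist','w4.png'); s=manip.state(); print(s['time'],s['tool_pos'],s['tool_rot'],s['qpos'],s['gripper_force'])
print(hinge(pose()), bt(-.022,.145,12)[:3,3])
for l in ['flap_edge','flap_hinge','scraper_blade']:
    for x in manip.spot_point(l,'wrist')[:2]: print(l,x['centre'],x['conf'],plane('wrist',x['centre'],.084,Tc))
print(manip.boxes_of('filler_flap','wrist'))
print(proj('wrist',E0,Tc)); np.save('T4.npy',Tc)
E
```

```text
7.1667 [ 0.4728 -0.026   0.1284] [-3.1401 -0.21   -0.2811] [-0.1845  0.3828  2.1564 -0.0486  0.3937  1.7102] 57.44602394730691
(array([ 0.543 , -0.0474,  0.1461]), np.float64(-0.021631206292397093), np.float64(0.0011517538628392316), np.float64(0.14607752534571694)) [ 0.4721 -0.0269  0.1273]
flap_edge [68.9, 245.8] 0.7 [ 0.5657 -0.0504  0.084 ]
scraper_blade [81.9, 257.5] 0.66 [ 0.5565 -0.055   0.084 ]
[{'extent': [111.4, 4.3, 375.9, 74.8], 'conf': 0.92}]
[np.float64(70.51018748774408), np.float64(253.46409505984272)]
```

View pics/w4.png

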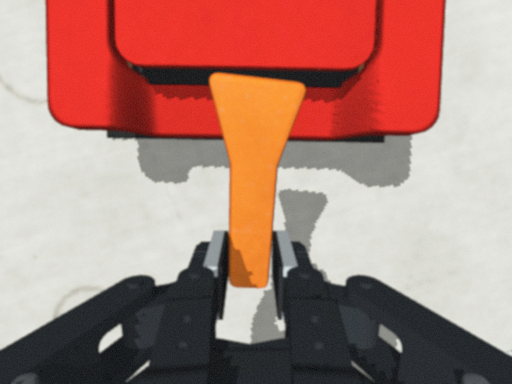

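```bash
python3 - <<'E'
from h import *
print(row(bt(-.022,.076,12),4)); print(row(bt(.020,.076,12),5,bt(-.022,.076,12)))
E
```

```text
[-0.37  0.03  1.72 -0.03 -0.01  0.01]
[ 0.82 -0.    0.17  0.   -0.    0.  ]
```

Call:
send_rows:
  steps:
    - [-0.37,0.03,1.72,0,0,0,-1]
    - [-0.37,0.03,1.72,0,0,0,-1]
    - [-0.37,0.03,1.72,0,0,0,-1]
    - [-0.37,0.03,1.72,0,0,0,-1]
    - [0,0,0,0,0,0,-1]

```text
time: 7.78
tool_pos: [0.471, -0.0271, 0.0559]
tool_rot: [-3.14, -0.207, -0.283]
ft_force: [-1.0, -0.4, -0.2]
opening: 0.02
gripper_force: 57.5
```

Call:
send_rows:
  steps:
    - [0,0,0,0,0,0,-1]
    - [0,0,0,0,0,0,-1]

```text
time: 7.95
tool_pos: [0.4722, -0.0273, 0.0588]
tool_rot: [-3.14, -0.211, -0.283]
ft_force: [-0.1, -0.6, -0.1]
opening: 0.0205
gripper_force: 57.5
```

```bash
python3 - <<'E'
from h import *
np.set_printoptions(precision=4,suppress=True)
Tc=cam('wrist')[1]; w=snap('wrist','w5.png'); s=manip.state(); print(s['time'],s['ft_force'])
print(hinge(pose()))
for l in ['flap_edge','scraper_blade']:
    for x in manip.spot_point(l,'wrist')[:2]: print(l,x['centre'],x['conf'],plane('wrist',x['centre'],.084,Tc))
print(proj('wrist',E0,Tc)); sd=snap('side','s5.png')
v=cv2.resize(sd[140:230,210:330],(600,450),interpolation=2); cv2.imwrite('pics/s5c.png',v[:,:,::-1])
print(row(bt(.020,.076,12),5))
for p in [E0,hinge(pose())[0]]: print(proj('side',p))
E
```

```text
8.0 [ 0.0677 -0.9198  0.4106]
(array([ 0.5425, -0.0488,  0.0769]), np.float64(-0.021758923935660354), np.float64(-0.00041443756820092135), np.float64(0.07688529835797811))
flap_edge [13.7, 239.7] 0.91 [ 0.5649 -0.0502  0.084 ]
scraper_blade [80.8, 254.3] 0.69 [ 0.5392 -0.0486  0.084 ]
[np.float64(14.057675801199025), np.float64(251.49953317138713)]
[ 0.81 -0.01  0.19 -0.02 -0.03 -0.01]
[np.float64(181.09208156662422), np.float64(262.2026941836411)]
[np.float64(183.32525034940682), np.float64(255.7075642344388)]
```

View pics/w5.png

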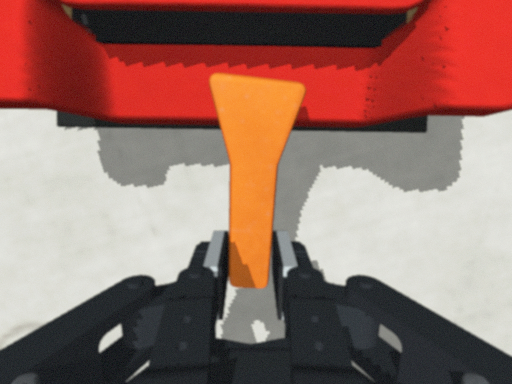

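View pics/s5c.png

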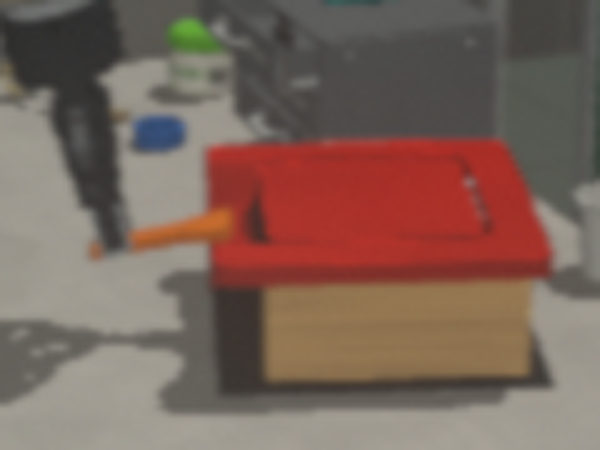

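Call:
send_rows:
  steps:
    - [0.81,0,0.19,0,0,0,-1]
    - [0.81,0,0.19,0,0,0,-1]
    - [0.81,0,0.19,0,0,0,-1]

```text
time: 8.4
tool_pos: [0.4971, -0.0347, 0.058]
tool_rot: [-3.14, -0.211, -0.284]
ft_force: [-0.1, -0.3, -0.2]
opening: 0.02
gripper_force: 57.5
```

Call:
send_rows:
  steps:
    - [0.81,0,0.17,0,0,0,-1]
    - [0.81,0,0.17,0,0,0,-1]
    - [0,0,0,0,0,0,-1]
    - [0,0,0,0,0,0,-1]
    - [0,0,0,0,0,0,-1]

```text
time: 8.82
tool_pos: [0.5113, -0.0389, 0.0575]
tool_rot: [-3.14, -0.209, -0.284]
ft_force: [0.2, -1.4, 0.2]
opening: 0.0206
gripper_force: 57.5
```

```bash
python3 - <<'E'
from h import *
np.set_printoptions(precision=4,suppress=True)
s=manip.state(); print(s['time'],s['ft_force']); print(hinge(pose()))
w=snap('wrist','w6.png'); print([ (x['centre'],x['conf']) for x in manip.spot_point('scraper_blade','wrist')])
sd=snap('side','s6.png')
v=cv2.resize(sd[140:230,210:330],(480,360),interpolation=2); cv2.imwrite('pics/c6.png',np.hstack([v,cv2.resize(w,(320,360))])[:,:,::-1])
E
```

```text
8.8167 [ 0.2358 -1.3788  0.1513]
(array([ 0.5815, -0.0604,  0.0752]), np.float64(0.018940437790342646), np.float64(-0.000667530251556323), np.float64(0.07519873911749958))
[]
```

View pics/c6.png

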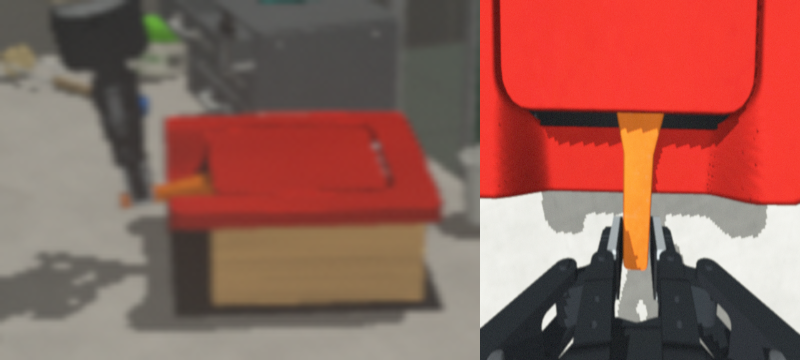

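```bash
cat >> h.py <<'E'
def arc(thd,s,tilt):
    th=np.radians(thd); r=.144-s; h=.00425*np.cos(th+np.radians(tilt))
    x=-r*np.cos(th)-h*np.sin(th)+.144; z=.084+r*np.sin(th)-h*np.cos(th); return bt(x,z,tilt)
E
python3 - <<'E'
from h import *
T=pose()
for th,s,n in [(8,.022,4),(18,.025,4),(28,.028,4),(38,.03,4),(46,.032,4),(51,.033,4)]:
    Tt=arc(th,s,12); print(th,list(row(Tt,n,T)),np.linalg.norm(Tt[:2,3]).round(3)); T=Tt
E
```

```text
8 [np.float64(0.2), np.float64(-0.01), np.float64(-0.51), np.float64(-0.02), np.float64(-0.01), np.float64(-0.01)] 0.516
18 [np.float64(0.28), np.float64(-0.0), np.float64(-0.46), np.float64(0.0), np.float64(-0.0), np.float64(0.0)] 0.523
28 [np.float64(0.35), np.float64(-0.0), np.float64(-0.39), np.float64(0.0), np.float64(-0.0), np.float64(0.0)] 0.534
38 [np.float64(0.39), np.float64(-0.0), np.float64(-0.34), np.float64(0.0), np.float64(-0.0), np.float64(0.0)] 0.546
46 [np.float64(0.35), np.float64(-0.0), np.float64(-0.21), np.float64(0.0), np.float64(-0.0), np.float64(0.0)] 0.558
51 [np.float64(0.23), np.float64(-0.0), np.float64(-0.11), np.float64(0.0), np.float64(-0.0), np.float64(0.0)] 0.566
```

Call:
send_rows:
  steps:
    - [0.2,0,-0.51,0,0,0,-1]
    - [0.2,0,-0.51,0,0,0,-1]
    - [0.2,0,-0.51,0,0,0,-1]
    - [0.2,0,-0.51,0,0,0,-1]

```text
time: 9.3
tool_pos: [0.515, -0.04, 0.08]
tool_rot: [-3.14, -0.21, -0.284]
ft_force: [-0.6, 0.3, -1.4]
opening: 0.0205
gripper_force: 57.3
```

Call:
send_rows:
  steps:
    - [0.28,0,-0.46,0,0,0,-1]
    - [0.28,0,-0.46,0,0,0,-1]
    - [0.28,0,-0.46,0,0,0,-1]
    - [0.28,0,-0.46,0,0,0,-1]

```text
time: 9.63
tool_pos: [0.522, -0.0421, 0.1002]
tool_rot: [-3.14, -0.21, -0.284]
ft_force: [-0.8, 0.8, -1.4]
opening: 0.0207
gripper_force: 57.4
```

```bash
python3 - <<'E'
from h import *
np.set_printoptions(precision=4,suppress=True)
s=manip.state(); print(s['time'],s['ft_force'],s['gripper_force']); print(hinge(pose())[1:], hinge(arc(18,.025,12))[1:])
w=snap('wrist','w7.png'); sd=snap('side','s7.png')
v=cv2.resize(sd[110:230,210:330],(440,440),interpolation=2); cv2.imwrite('pics/c7.png',np.hstack([v,cv2.resize(w,(360,440))])[:,:,::-1])
T=pose()
for th,s,n in [(28,.028,4),(38,.03,4),(46,.032,4),(51,.033,4)]:
    Tt=arc(th,s,12); print(th,row(Tt,n,T)); T=Tt
E
```

```text
9.6333 [-0.7523  0.8453 -1.3865] 57.36740404667216
(np.float64(0.030136828956407707), np.float64(-0.0007211612178289039), np.float64(0.11794844748898269)) (np.float64(0.029686904149724965), np.float64(-1.0408340855860843e-17), np.float64(0.11727255614054682))
28 [ 0.32 -0.02 -0.38 -0.02 -0.03 -0.01]
38 [ 0.39 -0.   -0.34  0.   -0.    0.  ]
46 [ 0.35 -0.   -0.21  0.   -0.    0.  ]
51 [ 0.23 -0.   -0.11  0.   -0.    0.  ]
```

View pics/c7.png

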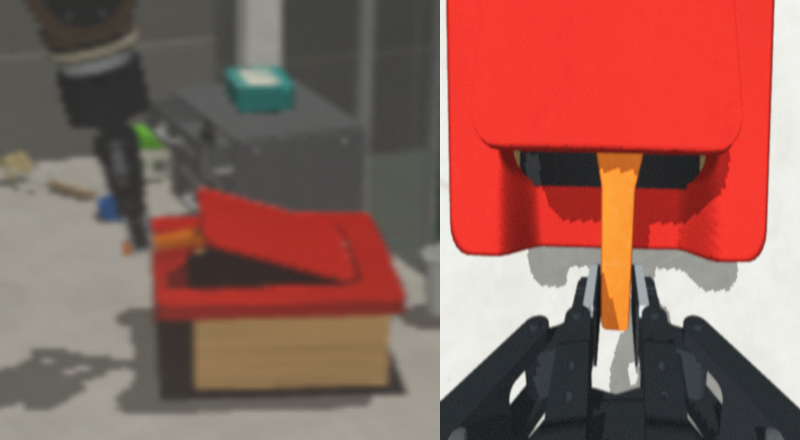

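The side view shows the flap raised about 20° on the blade, and the gripper is clear of it. I'll carry on along the arc.

Call:
send_rows:
  steps:
    - [0.33,0,-0.39,0,0,0,-1]
    - [0.33,0,-0.39,0,0,0,-1]
    - [0.33,0,-0.39,0,0,0,-1]
    - [0.33,0,-0.39,0,0,0,-1]

```text
time: 10.07
tool_pos: [0.5314, -0.0448, 0.1181]
tool_rot: [-3.14, -0.21, -0.284]
ft_force: [-1.6, 0.7, -1.5]
opening: 0.0204
gripper_force: 57.5
```

Call:
send_rows:
  steps:
    - [0.39,0,-0.34,0,0,0,-1]
    - [0.39,0,-0.34,0,0,0,-1]
    - [0.39,0,-0.34,0,0,0,-1]
    - [0.39,0,-0.34,0,0,0,-1]

```text
time: 10.4
tool_pos: [0.5434, -0.0484, 0.1347]
tool_rot: [-3.14, -0.21, -0.284]
ft_force: [-1.8, 1.3, -0.5]
opening: 0.0205
gripper_force: 57.7
```

Call:
send_rows:
  steps:
    - [0.35,0,-0.21,0,0,0,-1]
    - [0.35,0,-0.21,0,0,0,-1]
    - [0.35,0,-0.21,0,0,0,-1]
    - [0.35,0,-0.21,0,0,0,-1]

```text
time: 10.73
tool_pos: [0.5548, -0.0517, 0.1456]
tool_rot: [-3.14, -0.21, -0.284]
ft_force: [-2.5, 0.1, -1.3]
opening: 0.0208
gripper_force: 57.8
```

Call:
send_rows:
  steps:
    - [0.23,0,-0.11,0,0,0,-1]
    - [0.23,0,-0.11,0,0,0,-1]
    - [0.2,0,-0.11,0,0,0,-1]
    - [0.1,0,-0.05,0,0,0,-1]
    - [0,0,0,0,0,0,-1]

```text
time: 11.15
tool_pos: [0.5611, -0.0536, 0.1508]
tool_rot: [-3.14, -0.21, -0.284]
ft_force: [-2.1, 0.0, -1.4]
opening: 0.0204
gripper_force: 57.8
```

Call:
send_rows:
  steps:
    - [0,0,0,0,0,0,-1]
    - [0,0,0,0,0,0,-1]
    - [0,0,0,0,0,0,-1]
    - [0,0,0,0,0,0,-1]
    - [0,0,0,0,0,0,-1]

```text
time: 11.57
tool_pos: [0.5609, -0.0535, 0.1506]
tool_rot: [-3.14, -0.21, -0.284]
ft_force: [-2.3, 0.6, -1.3]
opening: 0.0203
gripper_force: 57.8
```

```bash
python3 - <<'E'
from h import *
np.set_printoptions(precision=4,suppress=True)
s=manip.state(); print(s['time'],s['ft_force'],s['gripper_force'],s['tool_pos']); B,x,l,z=hinge(pose()); print(x,l,z)
# flap angle if blade top corner touches
c=np.array([x-.144-.00425*np.sin(np.radians(12)),z-.084+.00425*np.cos(np.radians(12))]); print('angle',np.degrees(np.arctan2(c[1],-c[0])),'s',.144-np.hypot(*c))
w=snap('wrist','w8.png'); r=manip.spot_point('flap_edge','wrist'); print(r); rs=[ray('wrist',r[0]['centre'])] if r else []
sd=snap('side','s8.png'); r=manip.spot_point('flap_edge','side'); print(r)
if r and rs: p,er=tri(rs+[ray('side',r[0]['centre'])]); d=(p-E0)@e-.144; print(p,er,np.degrees(np.arctan2(p[2]-.084,-d)),np.hypot(d,p[2]-.084))
v=cv2.resize(sd[110:230,210:330],(440,440),interpolation=2); cv2.imwrite('pics/c8.png',np.hstack([v,cv2.resize(w,(360,440))])[:,:,::-1])
E
```

```text
11.5667 [-2.2998  0.5869 -1.2851] 57.78227113340108 [ 0.5609 -0.0535  0.1506]
0.07060414022688222 -0.0008037745235787708 0.1683498255824496
angle 49.994935381205394 s 0.0284538078489954
[{'centre': [114.3, 238.1], 'conf': 0.65}]
[{'centre': [145.4, 275.2], 'conf': 0.58}]
[ 0.6092 -0.0638  0.2061] [np.float64(0.003015969910494929), np.float64(0.0030159699104949944)] 51.381124779805106 0.15623531569853882
```

View pics/c8.png

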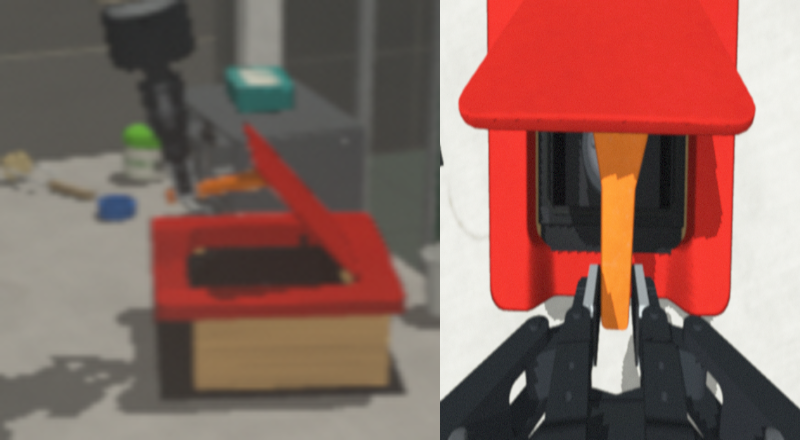

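The flap stands still at about 50°, resting on the blade with about 28 mm under it. The gripper is clear of both flap and wing, so I'm handing in.

```bash
python3 -c "
from bench import manip
print(manip.hand_in())"
```

```text
the job is handed in; nothing more can be done
None
```

The job is handed in: by my measurements the flap rests still on the scraper's blade at about 50°, with the blade edge about 28 mm in under it, the gripper still holding the scraper and touching neither flap nor wing, and the marker, applicator and spare cap not approached; no verdict came back.

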